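Lock the hot-air gun on to dry a beaker

ROBOT

A 6-joint arm with a two-finger parallel gripper is mounted at the origin on a cart in front of the work surface, level with it; the furniture and walls round the work are solid. World frame = base frame: x ahead of the robot, y to its left, z up, the work surface at z = 0. Lengths are in mm, angles in rad, forces in N, time in s.
With the tool pointing down it reaches from about 350 to 950 mm from the base axis. Payload 17.4 kg.
Tool frame: the origin (TCP) lies midway between the tips of the shut fingers; the grasp point (between the pads) lies 19 mm behind it; z points along the fingers, y is the line along which they close (so a half turn about z gives the same grasp; the last joint's range is limited). The gripper opens to 93 mm and grips with 3 to 60 N. Pads are 15 mm wide; open, the fingers measure 128 mm over their backs; the gripper's body (75 mm by 188 mm) begins 65 mm behind the grasp point.
Start: joints at [1.12, 0.116, 1.442, -0, 1.584, -0.038], TCP at [270.802, 618.303, 218.646] pointing down, gripper open.
Joint ranges: [-2.83, 2.83], [-0.83, 2.19], [0.07, 2.5], [-1.14, 4.28], [0.01, 3], [-2.97, 2.97]. Speed limits (rad/s): [1.89, 1.89, 2.22, 3.14, 3.14, 3.14].

INTERFACE

Orientations are given as a unit quaternion [w, x, y, z].
In Python, from rig import bot gives the robot as it stands.
- The arm moves only by the shell command python3 -m creep 'ROWS' [OPENING]. ROWS is JSON, a list of rows, each a list of 2 entries, a list of its own where there are three numbers: the shift along the tool's x, y, z normalised to -1 to 1, where 1 is 0.02 m, then the turn about the tool's z normalised to -1 to 1, where 1 is 0.08 rad. In form: [[[x, y, z], spin], ...]. A call has 1 to 12 rows; each row shifts and turns the commanded pose from where the row before left it, along the tool's axes as they then stand; what a row does not reach is not made up. A row lasts 1/10 s, in which the tool goes at most 50 mm and 8.59 degrees, less where a joint would pass 70% of its speed; a pose out of reach is approached as far as the arm can. A call with a number of a shift or a turn outside -1 to 1 is refused whole. A call with a gripper value outside its range is refused whole. OPENING is the closure, from -1 (fully open) to 1 (shut), set as the call begins (- or left out, the last holds). The fingers move at their own pace and stop on an object; the grip force is fixed at half the most. Time passes only in rows, so rows that do not move let the fingers close. It gives the time, the measured TCP pose, the force, the opening and the grip force at its end, in the units of the state.
- bot.sense(): the state, without advancing time (a new reading comes with each control period).
- bot.grab_frame(name): name is "scene" or "top" or "wrist"; returns the picture (480x640x3 uint8, red, green, blue); there is no depth.
- bot.camera_params(name): a dict with "fx", "fy", "cx", "cy" (pixels), "position" and "attitude" of the camera in the world; the wrist camera has in their place "T_tool_cam" (4x4, takes a point from camera to tool coordinates, whose origin is the TCP and whose axes are the flange's). Camera axes: x right, y down, z forward; pixel columns grow to the right and rows downward; lengths in mm; the calibration is good to about 2 mm. A picture is of the moment at which its call begins: read the wrist's pose just before it. camera_params takes no time and is no camera call.
- bot.hand_in(): hands the job in; it is judged then, once.
Trained networks look in the newest picture that a camera, given by its name, has taken for a name from the list of things; names that differ only in an ending like _2 or _b are one class to them, and where a whole thing is asked for, a point or a joint stands for the part that bears it (a point fixed in the world has none). Each returns a list of dicts, best first, with "score" (0 to 1); they miss things now and then, are a little off and sometimes report something else, mostly with a low value. They report only what shows in the picture. A call takes as long as a camera call.
- bot.trace(camera, name): "region" (480x640 bool, what is visible of it) and "point" ([column, row] in pixels, amid what is visible of it).
The state is a dict: "time": time; "joint_positions": joint angles; "qvel": joint speeds; "joint_torque": joint torques, N m; "eef_pos": TCP position; "eef_rot": TCP orientation; "wrist_force": force on the tool from outside, world axes, zero at the start; "moment": the same for the moment, N m; "grip_width": finger opening in mm; "grip_force": force on a finger pad.
Only numpy, scipy, OpenCV 4.12 (cv2) and the standard library are available. Lean on these libraries where they do the work, as an engineer would, in place of code of your own. Each camera call takes 0.05 s, during which the arm holds its last target. There are 200 camera calls.

TASK

Dry the beaker: swing the clamp arm round until the beaker hangs centred over the hot-air gun's outlet, and only then switch the gun on to run by itself: squeeze its trigger fully home, push in the lock-on button on the side of the handle, ease the trigger off until the lock catches, and let go, so that trigger and button stay locked in. Do not push away or knock over the beaker with the glass rod, the jar and the dish lid standing round it.

Things in the scene. Friction and masses are not known exactly. Their poses are not given: they have to be found in the camera images.
- dryer: Fixed drying stand: grey foot plate 255 x 130 x 8 mm with a grey cordless hot-air gun standing on its tail, outlet up, and an upright rod behind it. Origin on the bench under the gun's barrel. z up; x from the gun to the rod (away from the robot, within 0.35 rad); y from the barrel along the gun's level handle. Barrel 82 mm across to 124 mm above the bench, 41 mm above 160 mm.
- outlet (a point): Centre of the gun's round steel outlet (41 mm across), 204 mm above the bench; axes as the stand's.
- trigger_top (a point): Centre of the top face (24 mm in x, 46 mm along y) of the black trigger on top of the gun's handle, 93 mm from the barrel's axis; its top is 14 mm above the handle at rest, 3 mm squeezed home. Moves with it; stand's axes. Handle: level along +y, 36 mm wide, its top 100 mm and underside 60 mm above the bench; battery pack 56 x 36 x 62 mm at its end, y = 128 to 182 mm.
- gun_trigger (a joint): Trigger travel in m: 0 released, 0.011 squeezed home against a hard stop. Straight slide downwards, spring 3 N rising to 8 N. Above 0.009 the lock button can be pushed in; when eased with the button fully in, the trigger is caught at about 0.004.
- button_face (a point): Centre of the outer end of the lock-on button, a black round pin 12 mm across on the -x side of the handle (facing the robot), under the trigger's middle; its axis is level along x, 11 mm below the handle's top. It stands 10.5 mm out from the handle at rest, 3 mm fully in. Moves with it; stand's axes.
- lock_button (a joint): Button travel in m: 0 out, 0.0075 fully in, towards +x. Spring 1.5 to 4 N. Blocked after about 0.001 unless the trigger is squeezed home; springs out if let go before the trigger is eased. Caught by the eased trigger it stays at about 0.0058; squeezing the trigger again frees it.
- clamp_pivot (a point): Axis of the stand's upright rod (12 mm thick, top 305 mm above the bench) at the height of the clamp arm, 262 mm above the bench; same axes as outlet, 155 mm from it in +x.
- clamp_grip (a point): Middle of the bare length of the clamp arm, a level steel bar 11 mm thick, 65 mm from the rod's axis; bare for 35 mm either side. Axes turn with the arm: x runs along the arm towards the rod, z up. The arm hangs free 262 mm above the bench.
- clamp_arm (a joint): Swing of the clamp arm about the rod in rad, positive anticlockwise from above: 0 is with the beaker centred over the outlet; starts swung to the -y side (0.9 to 1.5). Stiff hinge that stays where it is left (about 0.25 N m).
- beaker_mouth (a point): Centre of the mouth (66 mm across) of the glass beaker, 83 mm tall, held mouth down by the clamp's prongs at the end of the arm, 155 mm from the rod's axis, its mouth 220 mm and its upturned bottom 303 mm above the bench. Fixed to the arm.
- beaker_rod: Bystander: beaker 81 x 92 mm, 99 mm tall with a glass rod up to 152 mm, standing behind the handle; origin at the centre of its underside, z up.
- dish: Bystander: dish lid lying flat, 90 mm across, 12 mm high; origin at the centre of its underside.
- jar: Bystander: clear jar, 90 mm across, 122 mm tall, standing beside the stand on the -y side; origin at the centre of its underside, z up.

How it is judged (in metres and radians):
On the way, in this order (a step that is already met when the one before it is completed fails the run):
1. the beaker hangs centred over the outlet, the gun still off (horizontal distance between beaker_mouth and outlet below 0.015 m and value of joint each of lock_button, gun_trigger below 0.002 m), for 0.2 s.
2. the trigger is squeezed home with the lock button pushed in (value of joint gun_trigger above 0.0088 m and value of joint lock_button above 0.005 m), for 0.05 s.
3. the trigger is eased onto the lock (value of joint gun_trigger below 0.0055 m and value of joint lock_button above 0.005 m), for 0.2 s.
At the end, for the whole second after the job is handed in: The trigger is caught part-way in (3 to 5.5 mm) with the lock button held in (more than 5 mm), and the beaker's mouth hangs within 15 mm of being centred over the outlet (all of step 3 and value of joint gun_trigger above 0.003 m and horizontal distance between beaker_mouth and outlet below 0.015 m); the robot touches nothing.
It fails at once if the gun is switched on (trigger more than half squeezed) before the beaker hangs over the outlet (value of joint gun_trigger above 0.005 m and horizontal distance between beaker_mouth and outlet above 0.03 m).
It fails at once if the beaker with the glass rod, the jar or the dish lid is pushed away or knocked over (distance of any of beaker_rod, jar, dish from where it was at the start of the episode above 0.03 m or angle between any of beaker_rod, jar's own z axis and vertical above 0.4 rad).
It also fails if it takes over 61 s, if anything falls off the work surface, if the arm or the gripper's body presses on something with over 40 N, if the wrist force passes 120 N, or if a joint passes its speed limit or range.

## Working session

There is one attempt and no reset: what is moved stays moved. The work goes in short steps, Python scripts to look and compute and a shell command to move; the robot and the scene stay as the last step left them, time stands still between calls to the robot, and variables do not carry over. Pictures are saved under pics/ and viewed, at most 10 in all, crops included, and the job is handed in when it is done.

```bash
mkdir -p pics; ls; cat > h.py <<'E'
import numpy as np, cv2
from rig import bot
from scipy.spatial.transform import Rotation as R
def cam(n):
    p=bot.camera_params(n)
    if 'position' in p:
        a=p['attitude']
        a=np.array(a)
        Rm=a if a.shape==(3,3) else R.from_quat(a[[1,2,3,0]]).as_matrix()
        return p,np.array(p['position']),Rm
    s=bot.sense(); q=np.array(s['eef_rot']); T=np.array(p['T_tool_cam'])
    Rt=R.from_quat(q[[1,2,3,0]]).as_matrix()
    return p,np.array(s['eef_pos'])+Rt@T[:3,3],Rt@T[:3,:3]
def ray(c,px):
    p,o,Rm=c
    d=Rm@np.array([(px[0]-p['cx'])/p['fx'],(px[1]-p['cy'])/p['fy'],1]); return o,d
def atz(c,px,z):
    o,d=ray(c,px); return o+d*(z-o[2])/d[2]
def proj(c,X):
    p,o,Rm=c
    v=Rm.T@(np.array(X)-o); return np.array([p['fx']*v[0]/v[2]+p['cx'],p['fy']*v[1]/v[2]+p['cy']])
E
python3 - <<'E'
from h import *
for n in ('scene','top'):
    im=bot.grab_frame(n); cv2.imwrite(f'pics/{n}0.png',im[:,:,::-1])
    print(bot.camera_params(n))
    c=cam(n)
    for k,z in (('dryer',0),('trigger_top',114),('button_face',89),('clamp_grip',262),('beaker_mouth',260),('beaker_rod',50),('dish',6),('jar',60)):
        for r in bot.trace(n,k)[:2]: print(n,k,round(r['score'],2),np.round(r['point']),r['region'].sum(),np.round(atz(c,r['point'],z)))
print(bot.camera_params('wrist')); print(bot.sense())
E
```

```text
pics
{'fx': 571.8106452228931, 'fy': 571.8106452228931, 'cx': 307.15943614865193, 'cy': 238.24438624287927, 'position': array([ 127.50429721, -655.799281  , 1035.58689478]), 'attitude': array([-0.36013216,  0.8841719 , -0.27715487,  0.10830533])}
scene dryer 0.86 [318. 288.] 10312 [622.  30.   0.]
scene trigger_top 0.75 [262. 271.] 229 [497.  61. 114.]
scene button_face 0.72 [277. 240.] 1408 [584. 142.  89.]
scene clamp_grip 0.83 [372. 266.] 2412 [ 606. -157.  262.]
scene beaker_mouth 0.76 [374. 265.] 2437 [ 611. -156.  260.]
scene beaker_rod 0.75 [277. 239.] 1332 [605. 177.  50.]
scene dish 0.87 [314. 371.] 1427 [ 486. -147.    6.]
{'fx': 558.045806855068, 'fy': 558.045806855068, 'cx': 323.0082947676869, 'cy': 242.6426762467628, 'position': array([ 491.74500081,   43.11205853, 1242.23199149]), 'attitude': array([-0.04238521,  0.7108976 , -0.70067836,  0.0433351 ])}
top dryer 0.97 [357. 264.] 10358 [595. -34.   0.]
top trigger_top 0.79 [312. 302.] 247 [509.  63. 114.]
top trigger_top 0.28 [422. 213.] 1504 [ 693. -159.  114.]
top button_face 0.35 [264. 260.] 1317 [594. 165.  89.]
top 
[... 808 characters left out ...]
array([ 1.12016410e+00,  1.15990357e-01,  1.44159194e+00,  1.27774432e-05,
        1.58401127e+00, -3.77954993e-02]), 'qvel': array([-1.48444344e-03,  1.13737950e-03, -1.40469449e-04,  2.72981632e-04,
        1.33577826e-05,  3.56641993e-05]), 'joint_torque': array([-2.77944782e-03, -7.20988727e+01, -6.22770023e+01,  7.78605323e-02,
        1.77455787e-02,  1.61751018e-04]), 'eef_pos': array([270.8200938 , 618.29398895, 218.65765178]), 'eef_rot': array([-6.30857714e-06,  2.04955537e-01,  9.78771285e-01,  1.10332372e-06]), 'wrist_force': array([-0.1609745 , -0.15698237,  1.25297952]), 'moment': array([-0.00431295,  0.01652549, -0.03585282]), 'grip_force': 0.0, 'grip_width': 93.00313869615786}
```

```bash
python3 - <<'E'
import cv2
im=cv2.imread('pics/top0.png')[170:350,220:480]; cv2.imwrite('pics/t1.png',cv2.resize(im,None,fx=3,fy=3,interpolation=2))
im=cv2.imread('pics/scene0.png')[170:410,220:460]; cv2.imwrite('pics/s1.png',cv2.resize(im,None,fx=2.5,fy=2.5,interpolation=2))
E
```

```text
(no output)
```

View pics/t1.png

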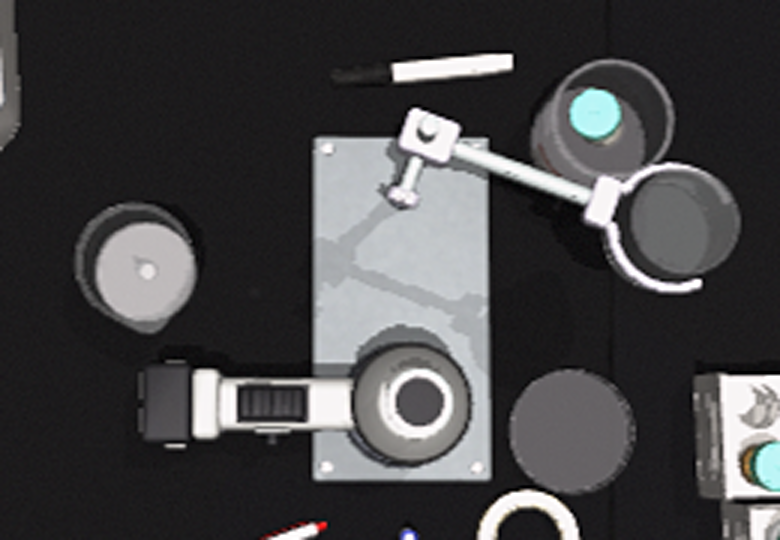

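View pics/s1.png

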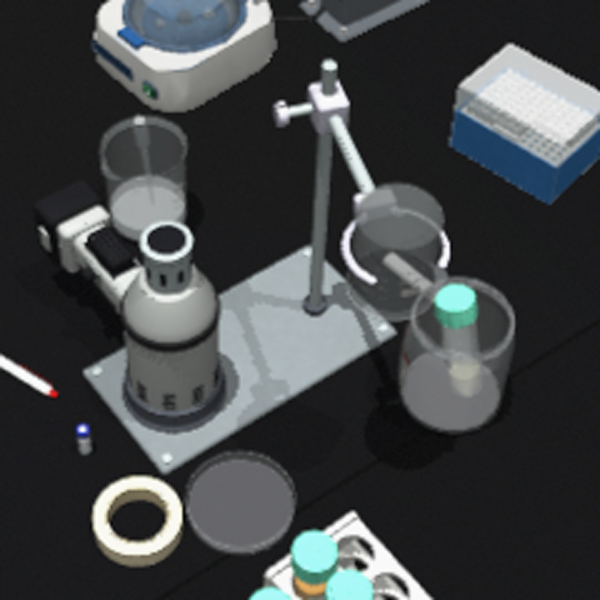

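Top view: the image's right is -y and up is +x. Gun outlet is at px (360,303), rod top at (363,213), trigger at (311,305), and the arm points right to the beaker near (447,244). In the scene view the outlet is at (286,267) and the rod top at (352,196). I'll turn these into positions next.

```bash
python3 - <<'E'
from h import *
ct,cs=cam('top'),cam('scene')
t=lambda x,y:(220+x/3-.33,170+y/3-.33); s=lambda x,y:(220+x/2.5-.3,170+y/2.5-.3)
c=[atz(ct,t(*q),8)[:2] for q in ((313,138),(490,138),(490,480),(313,480))]
print(np.round(c),'center',np.mean(c,0))
v=(c[0]-c[3])+(c[1]-c[2]); print('yaw',np.arctan2(v[1],v[0]))
w=(c[0]-c[1])+(c[3]-c[2]); print('yaw',np.arctan2(w[1],w[0])-np.pi/2)
for n,a,b,z in (('outlet',(420,402),(166,242),204),('rodtop',(429,129),(329,65),305)):
    print(n,np.round(atz(ct,t(*a),z)),np.round(atz(cs,s(*b),z)))
print('trig',np.round(atz(ct,t(272,404),114)),np.round(atz(cs,s(109,252),114)))
print('bar',np.round(atz(ct,t(458,151),262)),np.round(atz(ct,t(587,197),262)))
print('beakerbottom', np.round(atz(ct,t(683,222),303)))
# bar direction
a,b=atz(ct,t(458,151),262),atz(ct,t(587,197),262); print(np.arctan2(*(b-a)[1::-1]))
E
```

```text
[[703.  41.]
 [705. -91.]
 [452. -91.]
 [451.  38.]] center [577.79445326 -25.92581179]
yaw 0.00773041755229278
yaw 0.014499887997156957
outlet [506. -27. 204.] [504. -26. 204.]
rodtop [658. -24. 305.] [660. -23. 305.]
trig [504.  66. 114.] [499.  60. 114.]
bar [653. -44. 262.] [ 627. -121.  262.]
beakerbottom [ 608. -168.  303.]
-1.9037574475103818
```

```bash
python3 -m creep '[[[0,0,-1],-1],[[0,0,-1],-1],[[0,0,-1],-1],[[0,0,-1],-1],[[0,0,-1],-1],[[0,0,-1],-1],[[0,0,0],-1],[[0,0,0],-1],[[0,0,0],-1],[[0,0,0],-1],[[0,0,0],-1],[[0,0,0],-1]]' && python3 -m creep '[[[0,0,0],-1],[[0,0,0],-1],[[0,0,0],-1],[[0,0,0],-1],[[0,0,0],-1],[[0,0,0],-1],[[0,0,0],-1],[[0,0,0],-1],[[0,0,0],-0.6],[[0,0,0],0]]'
cat >> h.py <<'E'
def goto(x,y,z=None,th=None):
    s=bot.sense(); q=np.array(s['eef_rot']); M=R.from_quat(q[[1,2,3,0]]).as_matrix(); p=np.array(s['eef_pos'])
    d=np.array([x,y,p[2] if z is None else z])-p
    thx=np.arctan2(M[1,0],M[0,0]); print('pos',p.round(1),'thx',thx.round(3),'tool units',(M.T@d/20).round(2), 'F',np.round(s['wrist_force'],1),'t',s['time'],'q6',s['joint_positions'][5].round(2))
    if th is not None: print('spin units',-((th-thx+np.pi)%(2*np.pi)-np.pi)/.08)
E
python3 -c "
from h import *
goto(638,-85,339,-1.904)"
```

```text
time: 2.1
eef_pos: [270.8, 618.3, 338.6]
eef_rot: [0.0, -0.272, 0.962, -0.0]
wrist_force: [-0.0, 0.3, 0.6]
grip_width: 93.0
grip_force: 0.0
time: 3.1
eef_pos: [270.8, 618.3, 338.7]
eef_rot: [0.0, -0.579, 0.815, 0.0]
wrist_force: [-0.4, -0.6, -0.3]
grip_width: 92.8
grip_force: 0.0
pos [270.8 618.3 338.7] thx -1.906 tool units [ 2.718e+01 -2.889e+01 -2.000e-02] F [-0.4 -0.6 -0.3] t 3.1 q6 -1.69
spin units -0.019995659076577077
```

```bash
python3 -m creep '[[[0,0,0],1],[[0,0,0],1],[[0,0,0],1],[[0,0,0],1],[[0,0,0],1],[[0,0,0],1],[[0,0,0],1],[[0,0,0],1],[[0,0,0],1],[[0,0,0],1],[[0,0,0],1],[[0,0,0],1]]' >/dev/null&& python3 -m creep '[[[0,0,0],1],[[0,0,0],1],[[0,0,0],1],[[0,0,0],1],[[0,0,0],1],[[0,0,0],1],[[0,0,0],1],[[0,0,0],1],[[0,0,0],1],[[0,0,0],1],[[0,0,0],1],[[0,0,0],1]]' >/dev/null; python3 -m creep '[[[0,0,0],1],[[0,0,0],1],[[0,0,0],1],[[0,0,0],1],[[0,0,0],1],[[0,0,0],1],[[0,0,0],1],[[0,0,0],1],[[0,0,0],1],[[0,0,0],1],[[0,0,0],1],[[0,0,0],1]]' >/dev/null && python3 -m creep '[[[0,0,0],1],[[0,0,0],1],[[0,0,0],1],[[0,0,0],0.2],[[0,0,0],0]]'
python3 -c "
from h import *
goto(638,-85,339,-1.904+np.pi)"
```

```text
time: 7.2
eef_pos: [270.8, 618.3, 338.6]
eef_rot: [0.0, 0.813, 0.582, -0.0]
wrist_force: [-0.5, -0.4, -0.3]
grip_width: 92.9
grip_force: 0.0
pos [270.8 618.3 338.6] thx 1.241 tool units [-2.733e+01  2.875e+01 -2.000e-02] F [-0.5 -0.4 -0.3] t 7.2 q6 1.45
spin units 0.04654106511876588
```

```bash
python3 -m creep '[[[-0.91,0.96,0],0],[[-0.91,0.96,0],0],[[-0.91,0.96,0],0],[[-0.91,0.96,0],0],[[-0.91,0.96,0],0],[[-0.91,0.96,0],0],[[-0.91,0.96,0],0],[[-0.91,0.96,0],0],[[-0.91,0.96,0],0],[[-0.91,0.96,0],0],[[-0.91,0.96,0],0],[[-0.91,0.96,0],0]]' >/dev/null; python3 -m creep '[[[-0.91,0.96,0],0],[[-0.91,0.96,0],0],[[-0.91,0.96,0],0],[[-0.91,0.96,0],0],[[-0.91,0.96,0],0],[[-0.91,0.96,0],0],[[-0.91,0.96,0],0],[[-0.91,0.96,0],0],[[-0.91,0.96,0],0],[[-0.91,0.96,0],0],[[-0.91,0.96,0],0],[[-0.91,0.96,0],0]]' >/dev/null; python3 -m creep '[[[-0.91,0.96,0],0],[[-0.91,0.96,0],0],[[-0.91,0.96,0],0],[[-0.91,0.96,0],0],[[-0.91,0.96,0],0],[[-0.91,0.96,0],0],[[0,0,0],0],[[0,0,0],0]]'
python3 -c "
from h import *
goto(638,-85,243,-1.904+np.pi)
im=bot.grab_frame('wrist')[:,:,::-1].copy(); c=cam('wrist')
for r in (30,65,100):
    p=proj(c,[659+r*np.cos(-1.904),-24+r*np.sin(-1.904),262]); cv2.circle(im,tuple(int(v) for v in p),3,(0,0,255),-1)
im2=bot.grab_frame('scene')[100:340,170:490,::-1]
cv2.imwrite('pics/w1.png',np.hstack([im,cv2.resize(im2,(640,480))])[:, :] if 0 else np.hstack([cv2.resize(im,(400,300)),cv2.resize(im2,(400,300))]))"
```

```text
time: 10.4
eef_pos: [638.8, -85.1, 338.4]
eef_rot: [-0.0, 0.814, 0.581, -0.0]
wrist_force: [1.0, 0.2, 0.4]
grip_width: 93.1
grip_force: 0.0
pos [638.8 -85.1 338.4] thx 1.241 tool units [-0.01 -0.04  4.77] F [1.  0.2 0.4] t 10.4 q6 0.16
spin units 0.04312264085737372
```

View pics/w1.png

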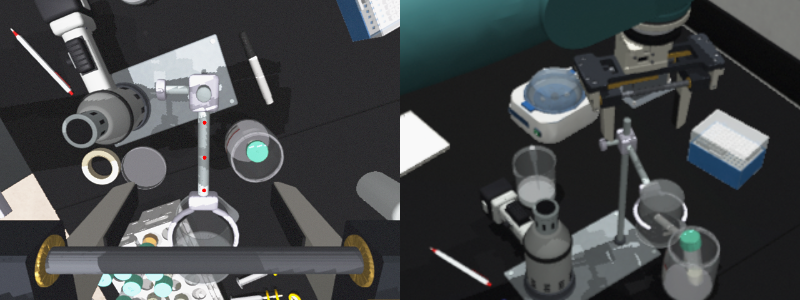

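The red projected points lie on the bar in the wrist view, the fingers are open either side of it, and nothing is in the way of going down. Next: descend and grip.

```bash
python3 -m creep '[[[0,0,0.8],0],[[0,0,0.8],0],[[0,0,0.8],0],[[0,0,0.8],0],[[0,0,0.8],0],[[0,0,0.75],0],[[0,0,0],0],[[0,0,0],0]]' >/dev/null; python3 -m creep '[[[0,0,0],0],[[0,0,0],0],[[0,0,0],0],[[0,0,0],0],[[0,0,0],0],[[0,0,0],0],[[0,0,0],0],[[0,0,0],0],[[0,0,0],0],[[0,0,0],0]]' 1; python3 -c "
from h import *
goto(638,-85,243,-1.904+np.pi)"
```

```text
time: 12.3
eef_pos: [638.8, -84.9, 243.6]
eef_rot: [-0.0, 0.814, 0.581, -0.0]
wrist_force: [-0.6, -1.1, -1.2]
grip_width: 17.4
grip_force: 0.0
pos [638.8 -84.9 243.6] thx 1.241 tool units [-0.02 -0.03  0.03] F [-0.6 -1.1 -1.2] t 12.3 q6 0.16
spin units 0.040615768933188745
```

```bash
python3 -m creep '[[[0,0,0],0],[[0,0,0],0],[[0,0,0],0],[[0,0,0],0],[[0.01,-0.26,0],1],[[0.01,-0.26,0],1],[[0.01,-0.26,0],1],[[0.01,-0.26,0],1],[[0.01,-0.26,0],1],[[0.01,-0.26,0],1],[[0.01,-0.26,0],1],[[0,0,0],0]]'; python3 -c "
from h import *
goto(594,-25,243,0.013)
"
```

```text
time: 13.5
eef_pos: [609.0, -64.1, 243.6]
eef_rot: [-0.0, 0.943, 0.333, -0.0]
wrist_force: [-3.4, 1.2, 0.8]
grip_width: 9.9
grip_force: 30.0
pos [609.  -64.1 243.6] thx 0.68 tool units [ 0.64 -1.99  0.03] F [-3.4  1.2  0.8] t 13.5 q6 0.74
spin units 8.331791367274782
```

```bash
python3 -m creep '[[[0.01,-0.26,0],1],[[0.01,-0.26,0],1],[[0.01,-0.26,0],1],[[0.01,-0.26,0],1],[[0.01,-0.26,0],1],[[0.01,-0.26,0],1],[[0.01,-0.26,0],1],[[0.01,-0.26,0],1],[[0,-0.08,0],0.33],[[0,0,0],0],[[0,0,0],0],[[0,0,0],0]]'; python3 -c "
from h import *
goto(594,-25,243,0.013)
im=bot.grab_frame('top')[:,:,::-1].copy(); cv2.imwrite('pics/t2.png',cv2.resize(im[170:350,260:500],None,fx=3,fy=3))
"
```

```text
time: 14.7
eef_pos: [594.8, -24.4, 243.6]
eef_rot: [-0.0, 1.0, 0.008, -0.0]
wrist_force: [-0.8, -0.5, -0.3]
grip_width: 10.2
grip_force: 30.0
pos [594.8 -24.4 243.6] thx 0.016 tool units [-0.04  0.03  0.03] F [-0.8 -0.5 -0.3] t 14.7 q6 1.47
spin units 0.039212754461559474
```

View pics/t2.png

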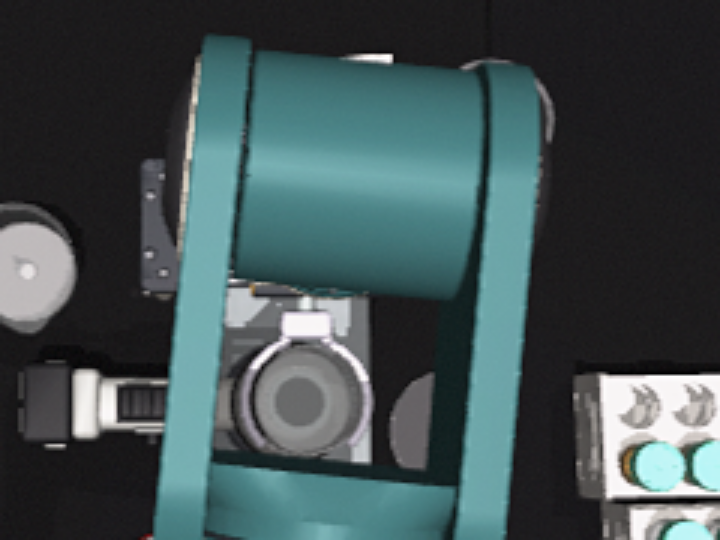

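The beaker now hangs over the gun, with its upturned bottom at px (360.5,302.5). The forked wrist blocks most of the bar. I'll check centring numerically and measure the wrist's height above the TCP for the later press.

```bash
python3 -c "
from h import *
ct=cam('top'); t=lambda x,y:(260+x/3-.33,170+y/3-.33)
for z,q in ((303,(302,398)),(303,(305,400)),(262,(305,322)),(262,(304,398)),(262,(306,300))): print(z,q,np.round(atz(ct,t(*q),z)))
cs=cam('scene'); im=bot.grab_frame('scene')[:,:,::-1].copy()
im=cv2.resize(im,None,fx=2,fy=2)
for k in range(0,450,50):
    for w in (-94,0,94):
        p=proj(cs,[594.8,-24.4+w,243.6+k])*2; cv2.circle(im,tuple(int(v) for v in p),3,(0,0,255) if w==0 else (0,255,0),-1)
    cv2.putText(im,str(k),tuple(int(v)+5 for v in p),0,.5,(0,255,255),1)
print(p)
cv2.imwrite('pics/s3.png',im[0:600,300:1000])
"
```

```text
303 (302, 398) [507. -21. 303.]
303 (305, 400) [505. -23. 303.]
262 (305, 322) [551. -26. 262.]
262 (304, 398) [507. -25. 262.]
262 (306, 300) [564. -26. 262.]
[582.70496803  29.04855804]
```

View pics/s3.png

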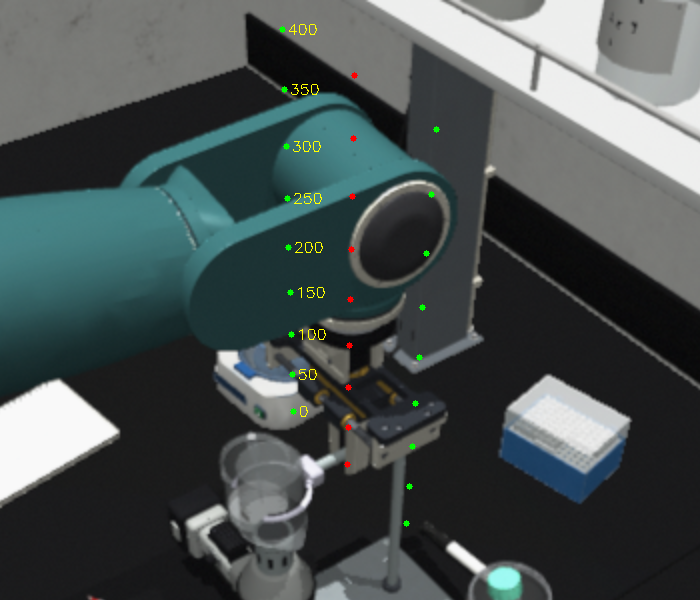

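```bash
python3 -c "
from h import *
cs=cam('scene'); ct=cam('top')
for q in ((403,232),(401,236),(405,286),(455,200)):
  o,d=ray(cs,((q[0]+300)/2,q[1]/2))
  for x in (589,592,595,598): X=o+d*(x-o[0])/d[0]; print(q,x,np.round(X,0),'half',round(-24.4-X[1]),'k',round(X[2]-243.6))
t=lambda x,y:(260+x/3-.33,170+y/3-.33)
for q,z in (((165,150),549),((190,100),570),((553,130),560),((535,75),600),((205,40),600)): print(q,np.round(atz(ct,t(*q),z))[:2]+[0,24.4])
print(bot.sense()['joint_positions'])
"
```

```text
(403, 232) 589 [589. -96. 552.] half 72 k 309
(403, 232) 592 [592. -93. 549.] half 68 k 305
(403, 232) 595 [595. -89. 546.] half 65 k 302
(403, 232) 598 [598. -86. 543.] half 61 k 299
(401, 236) 589 [589. -94. 548.] half 70 k 304
(401, 236) 592 [592. -91. 544.] half 66 k 301
(401, 236) 595 [595. -87. 541.] half 63 k 298
(401, 236) 598 [598. -83. 538.] half 59 k 294
(405, 286) 589 [ 589. -102.  507.] half 78 k 263
(405, 286) 592 [592. -99. 503.] half 74 k 260
(405, 286) 595 [595. -95. 500.] half 71 k 256
(405, 286) 598 [598. -92. 496.] half 67 k 253
(455, 200) 589 [ 589. -150.  607.] half 126 k 363
(455, 200) 592 [ 592. -147.  604.] half 122 k 361
(455, 200) 595 [ 595. -143.  602.] half 119 k 358
(455, 200) 598 [ 598. -140.  599.] half 116 k 355
(165, 150) [605.   78.4]
(190, 100) [623.   68.4]
(553, 130) [614.  -82.6]
(535, 75) [629.  -66.6]
(205, 40) [641.   62.4]
[-8.40657295e-02 -6.28377216e-02  1.58385345e+00  2.65020654e-04
  1.62060838e+00  1.47136346e+00]
```

Fork caps come to about ±77 mm, with the joint axis about 305 mm above the TCP. To leave room when the palm presses the trigger, I'll swing the beaker back about 27 mm to -y. That is inside the 30 mm limit, and I'll re-centre it after locking.

```bash
python3 -m creep '[[[0.01,0.26,0],-1],[[0.01,0.26,0],-1],[[0,0.055,0],-0.2],[[0,0,0],0],[[0,0,0],0]]'; python3 -c "
from h import *
goto(594,-25,243,0.013)"; python3 -m creep '[[[0,0,0],0],[[0,0,0],0],[[0,0,0],0],[[0,0,0],0],[[0,0,0],0],[[0,0,-1],0],[[0,0,-1],0],[[0,0,-1],0],[[0,0,-1],0],[[0,0,-1],0]]' -1 >/dev/null; python3 -m creep '[[[0,0,0],-1],[[0,0,0],-1],[[0,0,0],-1],[[0,0,0],-1],[[0,0,0],-1],[[0,0,0],-1],[[0,0,0],-1],[[0,0,0],-1],[[0,0,0],-1],[[0,0,0],-1],[[0,0,0],-1],[[0,0,0],-1]]' >/dev/null;  python3 -m creep '[[[0,0,0],-1],[[0,0,0],-1],[[0,0,0],-1],[[0,0,0],-1],[[0,0,0],-1],[[0,0,0],-0.4],[[0,0,0],0]]'; python3 -c "
from h import *
goto(502,63,340,1.584)"
```

```text
time: 15.3
eef_pos: [595.9, -35.9, 243.6]
eef_rot: [0.0, 0.996, 0.094, 0.0]
wrist_force: [0.5, 0.1, -0.5]
grip_width: 10.0
grip_force: 30.0
pos [595.9 -35.9 243.6] thx 0.189 tool units [ 0.01 -0.55  0.03] F [ 0.5  0.1 -0.5] t 15.3 q6 1.28
spin units 2.196999362593893
time: 18.2
eef_pos: [595.9, -35.9, 343.7]
eef_rot: [0.0, 0.703, 0.711, -0.0]
wrist_force: [0.2, 0.1, -0.1]
grip_width: 92.7
grip_force: 0.0
pos [595.9 -35.9 343.7] thx 1.583 tool units [ 5.   -4.63  0.18] F [ 0.2  0.1 -0.1] t 18.2 q6 -0.11
spin units -0.014941315457867033
```

```bash
python3 -m creep '[[[0.83,-0.77,0],0],[[0.83,-0.77,0],0],[[0.83,-0.77,0],0],[[0.83,-0.77,0],0],[[0.83,-0.77,0],0],[[0.83,-0.77,0],0],[[0,0,0],0],[[0,0,0],0]]'; python3 -c "
from h import *
im=bot.grab_frame('wrist')[:,:,::-1].copy(); c=cam('wrist')
for k,z in (('trigger_top',114),('button_face',89)):
  for r in bot.trace('wrist',k)[:2]: 
    ys,xs=np.nonzero(r['region']); print(k,r['score'],r['point'],np.round(atz(c,r['point'],z)),xs.min(),xs.max(),ys.min(),ys.max())
for X in ([504,66,114],[476,66,89],[492,43,114],[516,43,114],[492,89,114],[516,89,114]):
  p=proj(c,X); cv2.circle(im,tuple(int(round(v)) for v in p),1,(0,0,255),-1); print(p.round())
p=proj(c,[502,63,114]).astype(int); cr=im[max(0,p[1]-120):p[1]+120,p[0]-130:p[0]+130]; print('crop org',max(0,p[1]-120),p[0]-130)
cv2.imwrite('pics/w2.png',cv2.resize(cr,None,fx=2.5,fy=2.5,interpolation=2))
goto(502,63,120,1.584)"
```

```text
time: 19.0
eef_pos: [502.3, 62.7, 343.9]
eef_rot: [0.0, 0.703, 0.711, 0.0]
wrist_force: [0.0, -0.6, -0.1]
grip_width: 93.1
grip_force: 0.0
trigger_top 0.79 [328.4, 192.6] [503.  69. 114.] 315 339 170 216
button_face 0.62 [302.4, 190.8] [477.  66.  89.] 299 307 185 195
[329. 196.]
[302. 191.]
[317. 219.]
[341. 219.]
[317. 172.]
[342. 172.]
crop org 78 197
pos [502.7  62.1 343.4] thx 1.581 tool units [ 0.05 -0.03 11.17] F [-0.1 -1.1  0.2] t 19.15 q6 0.06
spin units -0.03194528206187375
```

View pics/w2.png

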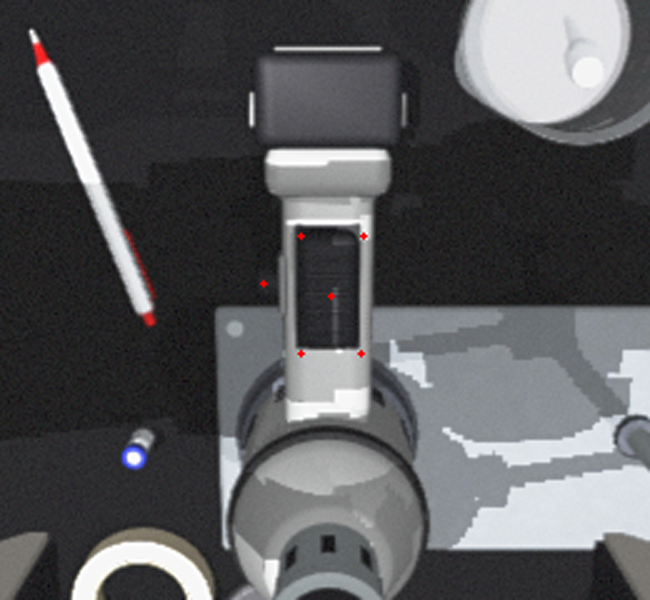

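The trigger sits about 2 mm further +y than thought, at (503,68). The button is at (477,66), the collar starts at y≈103, and the palm's path down is clear. Next: descend to TCP z≈55 and look.

```bash
python3 -m creep '[[[0.05,0.02,0.96],0],[[0,0,0.96],0],[[0,0,0.96],0],[[0,0,0.96],0],[[0,0,0.96],0],[[0,0,0.96],0],[[0,0,0.96],0],[[0,0,0.96],0],[[0,0,0.96],0],[[0,0,0.96],0]]' >/dev/null;  python3 -m creep '[[[0,0,0.96],0],[[0,0,0.96],0],[[0,0,0.96],0],[[0,0,0.96],0],[[0,0,0.96],0],[[0,0,0],0],[[0,0,0],0]]'; python3 -c "
from h import *
goto(502,63,30,1.584)
im=bot.grab_frame('scene')[:,:,::-1]; im2=bot.grab_frame('top')[:,:,::-1]
cv2.imwrite('pics/s4.png',np.hstack([cv2.resize(im[150:350,220:420],(400,400),interpolation=2),cv2.resize(im2[220:370,250:400],(400,400),interpolation=2)]))
"
```

```text
time: 20.85
eef_pos: [502.9, 63.3, 55.9]
eef_rot: [-0.0, 0.703, 0.711, -0.0]
wrist_force: [0.3, 0.1, 0.4]
grip_width: 93.1
grip_force: 0.0
pos [502.9  63.3  55.9] thx 1.582 tool units [-0.01 -0.04  1.29] F [0.3 0.1 0.4] t 20.85 q6 0.06
spin units -0.028261344364044483
```

View pics/s4.png

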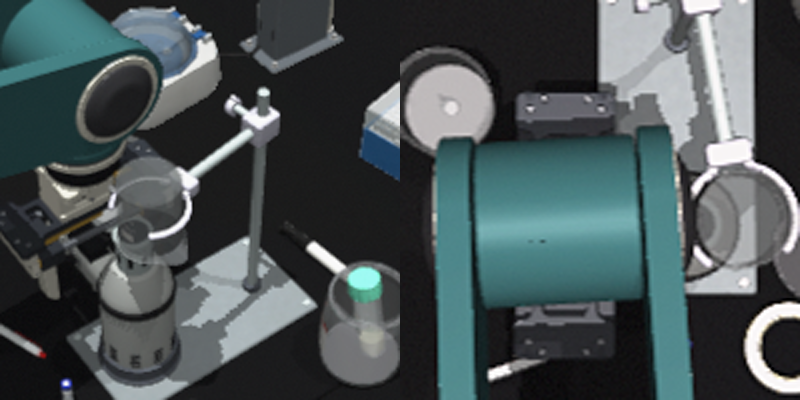

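Cap edge is at y≈-13 and the beaker edge at y≈-20 (top view px 359 against 361, at different heights), so about 7 mm is clear. Going on down to touch the trigger.

```bash
python3 -m creep '[[[0,-0.04,0.4],0],[[0,0,0.4],0],[[0,0,0.4],0],[[0,0,0],0]]'; python3 -m creep '[[[0,0,0.1],0],[[0,0,0.1],0],[[0,0,0],0],[[0,0,0],0]]'; python3 -c "
from h import *
print(bot.sense()['wrist_force'])"
```

```text
time: 21.35
eef_pos: [501.2, 63.6, 30.2]
eef_rot: [-0.001, 0.703, 0.711, -0.001]
wrist_force: [0.1, -0.3, -0.1]
grip_width: 93.1
grip_force: 0.0
time: 21.75
eef_pos: [502.0, 63.6, 27.8]
eef_rot: [0.0, 0.703, 0.711, 0.0]
wrist_force: [0.6, 0.1, -0.3]
grip_width: 92.7
grip_force: 0.0
[ 0.59792664  0.0782608  -0.31467836]
```

```bash
for i in 1 2 3; do python3 -m creep '[[[0,0,0.1],0],[[0,0,0],0],[[0,0,0],0]]' | egrep 'pos|force:'; done
```

```text
eef_pos: [501.9, 63.6, 25.6]
wrist_force: [0.0, -0.5, 0.1]
grip_force: 0.0
eef_pos: [501.9, 63.6, 23.6]
wrist_force: [-0.4, -0.1, 0.3]
grip_force: 0.0
eef_pos: [501.9, 63.6, 21.6]
wrist_force: [0.7, 0.5, 0.6]
grip_force: 0.0
```

```bash
for i in 1 2 3; do python3 -m creep '[[[0,0,0.1],0],[[0,0,0],0],[[0,0,0],0]]' | egrep 'pos|wrist_force:'; done
```

```text
eef_pos: [502.0, 63.7, 19.8]
wrist_force: [-0.5, 0.1, 2.3]
eef_pos: [502.0, 63.6, 17.7]
wrist_force: [0.3, 0.7, 4.3]
eef_pos: [502.0, 63.7, 15.7]
wrist_force: [1.3, 1.3, 4.8]
```

```bash
for i in 1 2; do python3 -m creep '[[[0,0,0.1],0],[[0,0,0],0],[[0,0,0],0]]' | egrep 'pos|wrist_force:'; done;  python3 -m creep '[[[0,0,0.05],0],[[0,0,0],0],[[0,0,0],0]]' | egrep 'pos|wrist_force:'; python3 -c "
from h import *
im=bot.grab_frame('scene')[:,:,::-1]; im2=bot.grab_frame('top')[:,:,::-1]
cv2.imwrite('pics/s5.png',np.hstack([cv2.resize(im[170:330,210:370],(400,400),interpolation=2),cv2.resize(im2[220:370,250:400],(400,400),interpolation=2)]))
"
```

```text
eef_pos: [502.1, 63.6, 13.9]
wrist_force: [1.3, 0.7, 5.6]
eef_pos: [502.1, 63.7, 11.9]
wrist_force: [1.0, 0.7, 5.7]
eef_pos: [502.1, 63.6, 10.9]
wrist_force: [0.7, 1.9, 5.5]
```

View pics/s5.png

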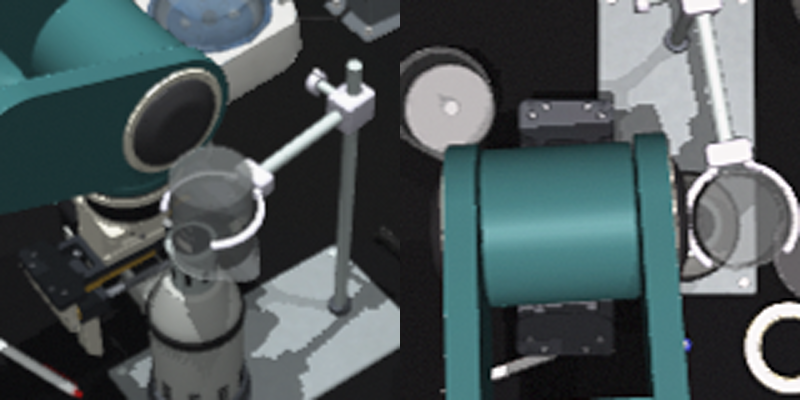

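The beaker hasn't moved, still at about (360,300) in the top image, and the cap stays clear of it. Easing down to the hard stop.

```bash
for i in 1 2 3; do python3 -m creep '[[[0,0,0.04],0],[[0,0,0],0]]' | egrep 'pos|wrist_force:'; done
```

```text
eef_pos: [502.1, 63.6, 10.1]
wrist_force: [-0.1, 0.2, 6.3]
eef_pos: [502.1, 63.6, 9.4]
wrist_force: [-0.1, 1.1, 7.0]
eef_pos: [502.1, 63.7, 8.6]
wrist_force: [-1.2, 0.3, 8.3]
```

```bash
python3 -m creep '[[[0,0,0.025],0],[[0,0,0],0]]' | egrep 'pos|wrist_force:'; python3 -m creep '[[[0,0,0],0],[[0,0,0],0],[[0,0,0],0],[[0,0,0],0],[[0,0,0],0],[[0,0,0],0],[[0,0,0],0],[[0,0,0],0],[[0,0,0],0],[[0,0,0],0]]' 1
```

```text
eef_pos: [502.2, 63.7, 8.5]
wrist_force: [-2.0, -0.3, 12.0]
time: 26.35
eef_pos: [503.0, 63.7, 8.5]
eef_rot: [0.001, 0.703, 0.711, 0.001]
wrist_force: [7.0, 0.9, 4.1]
grip_width: 36.9
grip_force: 30.0
```

Trigger is home (12 N) and the fingers have closed to 36.9 mm. The bar read about 1 mm under its true width, so this fits the button being in. Easing the trigger up slowly with the button still held.

```bash
python3 -m creep '[[[0,0,-0.04],0],[[0,0,-0.04],0],[[0,0,-0.04],0],[[0,0,-0.04],0],[[0,0,0],0]]'| egrep 'pos|force:|wid';python3 -m creep '[[[0,0,-0.04],0],[[0,0,-0.04],0],[[0,0,-0.04],0],[[0,0,-0.04],0],[[0,0,0],0]]'| egrep 'pos|force:|wid'; python3 -m creep '[[[0,0,-0.04],0],[[0,0,-0.04],0],[[0,0,-0.04],0],[[0,0,-0.04],0],[[0,0,0],0]]'| egrep 'pos|force:|wid'
```

```text
eef_pos: [502.8, 63.6, 9.2]
wrist_force: [29.9, 3.2, -30.3]
grip_width: 36.9
grip_force: 30.0
eef_pos: [502.8, 63.5, 12.4]
wrist_force: [30.1, 1.6, -30.0]
grip_width: 36.8
grip_force: 30.0
eef_pos: [502.9, 63.3, 15.5]
wrist_force: [32.1, 0.7, -32.4]
grip_width: 37.2
grip_force: 30.0
```

```bash
python3 -m creep '[[[0,0,-0.04],0],[[0,0,-0.04],0],[[0,0,-0.04],0],[[0,0,0],0],[[0,0,0],0]]'| egrep 'pos|force:|wid';python3 -m creep '[[[0,0,0],0],[[0,0,0],0],[[0,0,0],0],[[0,0,0],0]]' -1| egrep 'time|pos|force:|wid'
```

```text
eef_pos: [502.8, 63.1, 17.4]
wrist_force: [34.8, -1.2, -36.5]
grip_width: 37.0
grip_force: 30.0
time: 28.75
eef_pos: [501.8, 63.6, 19.8]
wrist_force: [-0.5, 0.5, -0.3]
grip_width: 64.6
grip_force: 0.0
```

```bash
python3 -m creep '[[[0,0,0.13],0],[[0,0,0],0],[[0,0,0],0]]'| egrep 'time|pos|force:|wid'
```

```text
time: 29.05
eef_pos: [501.8, 63.6, 17.1]
wrist_force: [-0.3, -0.3, -0.3]
grip_width: 88.7
grip_force: 0.0
```

At z=17.1 there's no force, where the free trigger gave 4 N, so the trigger is caught on the lock. Going up and back to the clamp arm to re-centre the beaker.

```bash
python3 -m creep '[[[0,0,-0.5],0],[[0,0,-0.9],0],[[0,0,-1],0],[[0,0,-1],0],[[0,0,-1],0],[[0,0,-1],0],[[0,0,-1],0],[[0,0,-1],0],[[0,0,-1],0],[[0,0,-1],0],[[0,0,-1],0],[[0,0,-1],0]]' >/dev/null; python3 -m creep '[[[0,0,-1],0],[[0,0,-1],0],[[0,0,-1],0],[[0,0,-1],0],[[0,0,-0.9],0],[[0,0,0],0],[[0,0,0],0]]' | egrep 'time|pos'; python3 -c "
from h import *
im=bot.grab_frame('wrist')[:,:,::-1].copy(); c=cam('wrist')
p=proj(c,[502,63,114]).astype(int); cr=im[p[1]-75:p[1]+75,p[0]-90:p[0]+90]
cv2.imwrite('pics/w3.png',cv2.resize(cr,None,fx=4,fy=4,interpolation=2))
goto(595.9,-35.9,343.6,.189)"
```

```text
time: 30.95
eef_pos: [501.8, 63.6, 343.1]
pos [501.7  63.6 342.4] thx 1.582 tool units [-5.03  4.65 -0.06] F [ 0.6  0.4 -0. ] t 31.0 q6 0.06
spin units 17.417121338840342
```

View pics/w3.png

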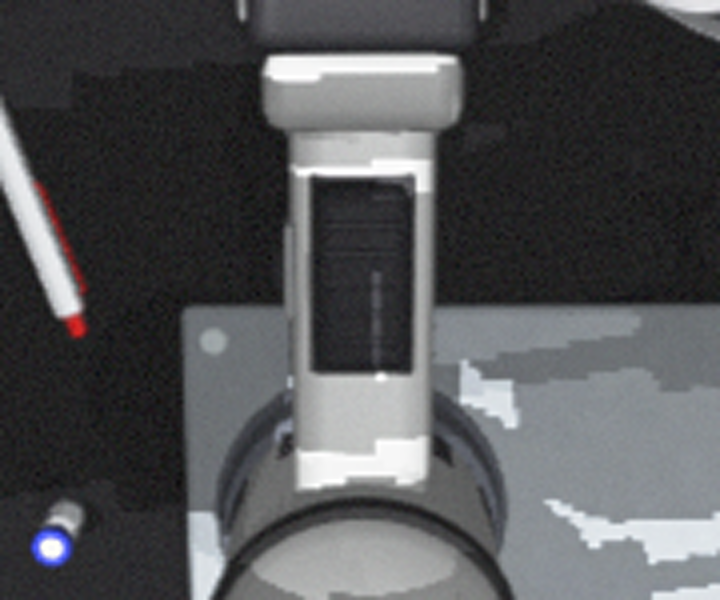

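The trigger looks lower in its frame, and the button can't be told apart from the dark bench; the force probe is the firmer evidence. Next: regrip the bar.

```bash
python3 -m creep '[[[-0.84,0.775,0],0],[[-0.84,0.775,0],0],[[-0.84,0.775,0],0],[[-0.84,0.775,0],0],[[-0.84,0.775,0],0],[[-0.83,0.775,0],0],[[0,0,0],1],[[0,0,0],1],[[0,0,0],1],[[0,0,0],1],[[0,0,0],1],[[0,0,0],1]]' >/dev/null; python3 -m creep '[[[0,0,0],1],[[0,0,0],1],[[0,0,0],1],[[0,0,0],1],[[0,0,0],1],[[0,0,0],1],[[0,0,0],1],[[0,0,0],1],[[0,0,0],1],[[0,0,0],1],[[0,0,0],1],[[0,0,0],0.42]]' -1 >/dev/null;python3 -m creep '[[[0,0,0],0],[[0,0,0],0]]' | egrep 'time|pos|wid'; python3 -c "
from h import *
goto(595.9,-35.9,243.6,.189)"
```

```text
time: 33.6
eef_pos: [595.9, -35.9, 342.4]
grip_width: 92.8
pos [595.9 -35.9 342.4] thx 0.19 tool units [0.01 0.   4.94] F [-0.5 -0.2 -0.2] t 33.6 q6 1.28
spin units 0.01281442576109848
```

```bash
python3 -m creep '[[[0,0,0.9],0],[[0,0,0.9],0],[[0,0,0.9],0],[[0,0,0.9],0],[[0,0,0.9],0],[[0,0,0.44],0],[[0,0,0],0]]' | egrep 'force:|pos'; python3 -m creep '[[[0,0,0],0],[[0,0,0],0],[[0,0,0],0],[[0,0,0],0],[[0,0,0],0],[[0,0,0],0],[[0,0,0],0],[[0,0,0],0],[[0,0,0],0],[[0,0,0],0],[[0,0,0],0],[[0,0,0],0]]' 1 | egrep 'wid|grip_force'; python3 -m creep '[[[0,0,0],0],[[0,0,0],0],[[0,0,0],0],[[0.01,-0.26,0],1],[[0.01,-0.26,0],1],[[0,-0.05,0],0.2],[[0,0,0],0],[[0,0,0],0]]'; python3 -c "
from h import *
goto(594.8,-24.4,243.6,.016)
ct=cam('top'); im=bot.grab_frame('top')[:,:,::-1].copy()
cv2.imwrite('pics/t5.png',cv2.resize(im[270:350,320:400],None,fx=6,fy=6,interpolation=2))
for r in bot.trace('top','beaker_mouth')[:1]: ys,xs=np.nonzero(r['region']); print(r['score'],xs.min(),xs.max(),ys.min(),ys.max())
"
```

```text
eef_pos: [595.7, -35.8, 242.8]
wrist_force: [-0.2, 0.4, 0.2]
grip_force: 0.0
grip_width: 10.3
grip_force: 30.0
time: 36.3
eef_pos: [594.9, -24.5, 244.3]
eef_rot: [-0.0, 1.0, 0.007, -0.0]
wrist_force: [-0.2, -0.1, 0.3]
grip_width: 9.8
grip_force: 30.0
pos [594.9 -24.5 244.3] thx 0.015 tool units [-0.   -0.01  0.04] F [-0.2 -0.1  0.3] t 36.3 q6 1.47
spin units -0.015594187219281075
0.64 341 384 269 321
```

View pics/t5.png

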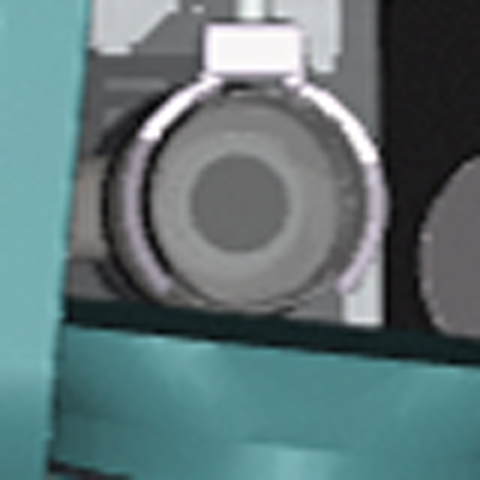

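The ring centres at y≈-25.1 and the outlet at y≈-25.7, so the beaker is centred. Now release and withdraw.

```bash
python3 -m creep '[[[0,0,0],0],[[0,0,0],0],[[0,0,0],0],[[0,0,0],0],[[0,0,0],0],[[0,0,0],0],[[0,0,-1],0],[[0,0,-1],0],[[0,0,-1],0],[[0,0,-1],0],[[0,0,-1],0],[[0,0,-1],0]]' -1 | egrep 'time|pos|wid'; python3 -m creep '[[[0,0,-0.5],0],[[0,0,0],0],[[0,0,0],0],[[0,0,0],0]]' | egrep 'time|pos|force'; python3 -c "
from h import *
ct=cam('top'); im=bot.grab_frame('top')
for r in bot.trace('top','beaker_mouth')[:1]: ys,xs=np.nonzero(r['region']); print(r['score'],xs.min(),xs.max(),ys.min(),ys.max())
print(bot.hand_in())"
```

```text
time: 37.6
eef_pos: [594.8, -24.5, 365.2]
grip_width: 92.6
time: 38.0
eef_pos: [594.8, -24.5, 373.1]
wrist_force: [-0.1, 0.1, 0.3]
grip_force: 0.0
0.78 341 383 258 311
the job is handed in; nothing more can be done
None
```

The job is handed in at 38 s of the 61 s allowed: the beaker hangs within about 2 mm of centre over the outlet, and the trigger is caught on the lock by a force probe, though the button's position couldn't be seen directly and no verdict came back.

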